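Load a label roll and zero the label counter

TASK

Load the full roll of labels onto the upright spindle of the label counter so that it sits flat and fully home on the turntable; set it down and let go, do not drop it. Then zero the counter by pushing its small recessed button all the way in with the tip of the stylus, and put the stylus back in its stand, tip down. Leave the other things on the table where they are.

Things in the scene. Friction and masses are not known exactly. Their poses are not given: they have to be found in the camera images.
- label_roll: the full roll of labels: white paper wound on a brown cardboard core, standing on end; 64 mm outer diameter, 60 mm tall, through bore 26 mm. Origin: centre of its underside, z up its axis. It swaps places with the part-used roll and the tape roll. 0.15 to 0.3 kg
- label_counter: the label counter, a fixed grey machine, 170 (x) x 250 (y) mm, base 22 mm high. At local y = +65 mm a black turntable (90 mm diameter, top at 28 mm) carries the spindle; over local y = -125 to -30 mm stands the console, 170 mm deep, flat top at 60 mm, with a flat green display (its top 62 mm) on its +x half and the zero button at local (-30, -77.5) mm. Origin: centre of its underside, z up
- spindle_foot (a point): centre of the turntable's top face, where the spindle rises; same axes as label_counter. A seated roll has its underside here
- spindle_tip (a point): top of the spindle: a plain aluminium post, 22 mm diameter, 70 mm tall above the turntable, tapering over its last 10 mm to 12 mm diameter
- zero_button_top (a point): centre of the top face of the zero button, a white round cap of 13 mm diameter at the bottom of a 17 mm round recess; the cap's top lies 5 mm below the console's top face when not pressed
- zero_button (a joint): travel of the zero button in m: 0 out, 0.004 fully pressed; a spring returns it; about 4 N to push fully in
- stylus: the stylus: a round aluminium rod 125 mm long, standing tip down in its stand; tip shank 6 mm diameter and 18 mm long, widening to a 12 mm barrel from 23 mm above the tip to the top. Origin: the end of its tip, z along the rod from the tip to the barrel's top. 40 g
- stylus_stand: the stylus stand, a fixed wooden block 60 x 60 x 47 mm with one blind hole of 17 mm diameter, 40 mm deep, in the centre of its top (hole floor 7 mm above its underside; 78 to 85 mm of the stylus stand out). Origin: centre of its underside, z up
- stylus_stand_hole0 (a point): centre of the mouth of the stand's hole, on its top face, 47 mm above the table
- part_roll: bystander: part-used roll of labels, 44 mm diameter, 60 mm tall; origin: centre of its underside
- tape_roll: bystander: roll of clear packing tape lying flat, 98 mm diameter, 48 mm tall, bore 76 mm; origin: centre of its underside
- empty_core: bystander: empty cardboard core standing on end, 32 mm diameter, 60 mm tall; origin: centre of its underside
- glue_bottle: bystander: white glue bottle, 52 mm diameter, 130 mm tall; origin: centre of its underside
- screwdriver: bystander: screwdriver lying on the table, 180 mm long along its x; origin near its middle
- tape_measure: bystander: tape measure, 65 x 65 x 36 mm; origin: centre of its underside
Things that resemble listed ones, but are neither listed nor needed, are in the scene too. Leave any pink look-alike of the label_roll alone.

How it is judged:
On the way, in this order (a step that is already met when the one before it is completed fails the run):
1. the full label roll sits fully home on the turntable, over the spindle, and is let go (horizontal distance between label_roll and spindle_foot below 0.005 m and z of label_roll in the frame of spindle_foot below 0.003 m and angle between label_roll's own z axis and vertical below 0.06 rad and contact force between the fingers and label_roll below 0.1 N), for 0.2 s.
2. the recessed button is pushed in with the stylus's tip (value of joint zero_button above 0.003 m and contact force between stylus and label_counter above 0.5 N and horizontal distance between stylus and zero_button_top below 0.008 m), for 0.05 s.
At the end, for the whole second after the job is handed in: Label roll around the spindle, underside under 3 mm above the turntable, axis within 5 mm of the spindle's and 0.06 rad of upright. Stylus in its stand, tip down, at least 34 mm deep, within 12 mm of the hole's axis and 0.25 rad of upright. Both let go and at rest (all of step 1 and linear speed of each of label_roll, stylus below 0.02 m/s and horizontal distance between stylus and stylus_stand_hole0 below 0.012 m and z of stylus in the frame of stylus_stand_hole0 below -0.034 m and angle between stylus's own z axis and vertical below 0.25 rad and contact force between the fingers and stylus below 0.1 N); the robot touches nothing.
It fails at once if the label roll is dropped: it moves faster than 0.4 m/s while not held by the fingers (a free fall of about 8 mm) (contact force between the fingers and label_roll below 0.05 N and linear speed of label_roll above 0.4 m/s).
It fails at once if a bystander is moved by more than 30 mm (distance of any of part_roll, tape_roll, empty_core, glue_bottle, screwdriver, tape_measure from where it was at the start of the episode above 0.03 m).
It also fails if it takes over 69 s, if anything falls off the work surface, if the arm or the gripper's body presses on something with over 40 N, if the wrist force passes 120 N, or if a joint passes its speed limit or range.

ROBOT

A 6-joint arm with a two-finger parallel gripper is mounted at the origin on the work surface. World frame = base frame: x ahead of the robot, y to its left, z up, the work surface at z = 0. Lengths are in m, angles in rad, forces in N, time in s.
With the tool pointing down it reaches from about 0.225 to 0.875 m from the base axis. Payload 3.4 kg.
Tool frame: the origin (TCP) lies at the very end of the fingers, on their centre line; the grasp point (between the pads) lies 19 mm behind it (robot.grip_point_offset is the distance from the TCP to the grasp point, in m); z points along the fingers, y is the line along which they close (so a half turn about z gives the same grasp; the last joint's range is limited). The gripper opens to 85 mm and grips with 20 to 120 N. Pads are 22 mm wide; open, the fingers measure 114 mm over their backs; the gripper's body (76 mm by 85 mm) begins 54 mm behind the grasp point. The pads swing forward as they close: fully open they stand 13 mm farther back than shut.
Start: joints at [-1.458, 0.276, 1.505, -0, 1.361, -0.121], TCP at [0.133, -0.559, 0.231] pointing down, gripper open.
Joint ranges: [-2.89, 2.89], [-0.75, 2.08], [0.22, 2.7], [-1.18, 4.32], [0.11, 2.71], [-2.7, 2.7]. Speed limits (rad/s): [2.57, 2.57, 3.14, 3.14, 3.14, 3.14].

INTERFACE

Orientations are given as a 3x3 rotation matrix whose columns are the frame's x, y, z axes.
In Python, from cell import readout, read_camera, robot gives the robot as it stands. The module is installed in compiled form; this text tells all that it offers.
- The arm moves only by the tool send_rows, never from a script. Its argument "motion" is one flat list of numbers, 7 for each row, row after row: the shift along the tool's x, y, z in mm, then the turn, a rotation vector about the tool's x, y, z in degrees, then the opening, from 0 (shut) to 1 (fully open). A call has 1 to 12 rows; each row shifts and turns the commanded pose from where the row before left it, along the tool's axes as they then stand; what a row does not reach is not made up. A row lasts 1/12 s, in which the tool goes at most 41.7 mm and 7.16 degrees, less where a joint would pass 70% of its speed; a pose out of reach is approached as far as the arm can. A call is refused whole if a number of a shift passes 41.7 or a number of a turn 7.16, either way. A call with a gripper value outside its range is refused whole. The fingers move at their own pace and stop on an object; the grip force is fixed at half the most. Time passes only in rows, so rows that do not move let the fingers close. It gives the time, the measured TCP pose, the force, the opening and the grip force at its end, in the units of the state.
- readout.read_state(): the state, without advancing time (a new reading comes with each control period).
- read_camera(name): name is "side" or "top"; returns a dict with "img" (480x640x3 uint8, red, green, blue), "range_z" (480x640 float32, m along the optical axis (not along the pixel's ray), 0 where there is no reading), "K" (3x3 intrinsics, pixels), "world_to_cam" (4x4, takes a point from world to camera coordinates). Camera axes: x right, y up, looking along -z (the intrinsics and any distortion apply to the point x, -y, -z); pixel columns grow to the right and rows downward; lengths in m; the calibration is good to about 2 mm. A picture is of the moment at which its call begins.
- robot.job_done(): hands the job in; it is judged then, once.
The state is a dict: "clock": time; "qpos": joint angles; "qd": joint speeds; "joint_torque": joint torques, N m; "position": TCP position; "orientation": TCP orientation; "ft_force": force on the tool from outside, world axes, zero at the start; "ft_torque": the same for the moment, N m; "finger_gap": opening from 0.0 (shut) to 1.0 (fully open); "finger_force": force on a finger pad.
Only numpy, scipy, OpenCV 4.12 (cv2) and the standard library are available. Lean on these libraries where they do the work, as an engineer would, in place of code of your own. Each camera call takes 0.05 s, during which the arm holds its last target. There are 200 camera calls.

## Working session

There is one attempt and no reset: what is moved stays moved. The work goes in short steps, Python scripts to look and compute and a tool call to move; the robot and the scene stay as the last step left them, time stands still between calls to the robot, and variables do not carry over. Pictures are saved under pics/ and viewed, at most 10 in all, crops included, and the job is handed in when it is done.

Besides the shell and the picture viewer there is one more tool, called after "Call:" by a JSON object that holds its "name" and its "arguments". send_rows: Moves the arm, as the interface text tells. Its arguments: {"type":"object","properties":{"motion":{"type":"array","items":{"type":"number"}}},"required":["motion"]}

```bash
mkdir -p pics; cat > h.py <<'E'
import numpy as np, cv2
from cell import readout, read_camera, robot
def grab(n):
    c=read_camera(n); return c
def pts(c):
    K=c["K"];z=c["range_z"];v,u=np.mgrid[0:480,0:640]
    p=np.stack([(u-K[0,2])/K[0,0]*z,-(v-K[1,2])/K[1,1]*z,-z,np.ones_like(z)],-1)
    w=p@np.linalg.inv(c["world_to_cam"]).T
    w=w[...,:3]; w[z==0]=np.nan; return w
def save(n,img): cv2.imwrite("pics/"+n,img[...,::-1])
E
python3 - <<'E'
from h import *
for n in("top","side"):
    c=grab(n); np.savez(n+"0.npz",**{k:c[k] for k in("img","range_z","K","world_to_cam")}); save(n+"0.png",c["img"])
    print(c.keys(),c["K"],c["world_to_cam"])
s=readout.read_state();print(s)
E
```

```text
dict_keys(['img', 'range_z', 'K', 'world_to_cam']) [[603.88021967   0.         320.57418339]
 [  0.         603.88021967 235.96589391]
 [  0.           0.           1.        ]] [[ 0.02168473 -0.99966087  0.01441899 -0.07386194]
 [ 0.99707934  0.02268063  0.07292718 -0.54685063]
 [-0.07322948  0.01279547  0.99723303 -1.66475784]
 [ 0.          0.          0.          1.        ]]
dict_keys(['img', 'range_z', 'K', 'world_to_cam']) [[461.07582933   0.         315.73738538]
 [  0.         461.07582933 237.86073499]
 [  0.           0.           1.        ]] [[-0.92165191 -0.38758458 -0.01832893  0.47412291]
 [ 0.25197112 -0.6337569   0.73134311 -0.21264507]
 [-0.2950734   0.66942542  0.68176337 -0.86118079]
 [ 0.          0.          0.          1.        ]]
{'clock': 0.1, 'qpos': array([-1.45798480e+00,  2.76534685e-01,  1.50599450e+00,  1.69430225e-05,
        1.36071919e+00, -1.20992255e-01]), 'qd': array([-0.00087331, -0.00162097, -0.00266313,  0.00026738,  0.00096024,
        0.00032926]), 'joint_torque': array([ 1.05165054e-03, -4.17701018e+01, -2.46404564e+01, -1.80082120e-04,
        5.80557593e-03,  1.05473569e-05]), 'position': array([ 0.1331674 , -0.55888379,  0.23052934]), 'orientation': array([[ 9.72793017e-01,  2.31675890e-01, -1.69923448e-04],
       [ 2.31675851e-01, -9.72791646e-01,  1.64706328e-03],
       [ 2.16284739e-04, -1.64161881e-03, -9.99998629e-01]]), 'ft_force': array([-0.16569867,  0.21458135,  0.55449207]), 'ft_torque': array([ 0.01902687,  0.03275987, -0.00975142]), 'finger_force': 0.0, 'finger_gap': 0.9990143510101029}
```

View pics/top0.png

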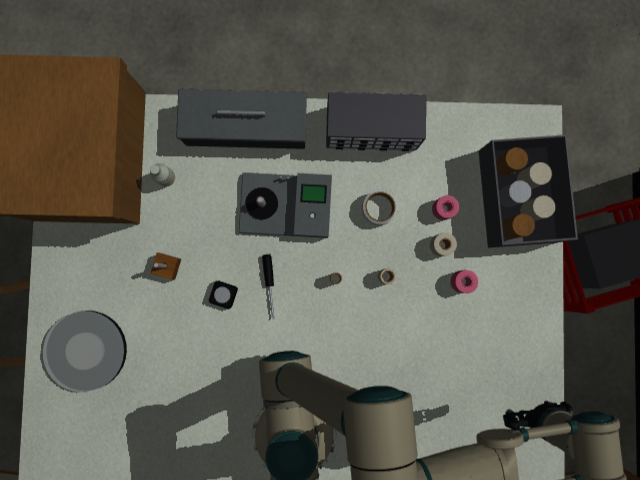

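View pics/side0.png

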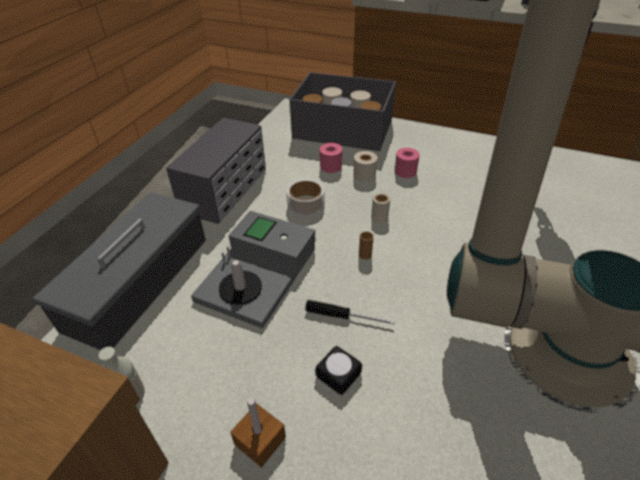

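The top view shows the white roll at (445,244), the counter at (285,205) with its spindle at (262,203), the button at (312,216), the stylus and stand at (165,266), and the arm out of the way at the lower right. The side view shows the roll at (366,168) and the stand at (258,435).

What could be taken for the full roll (top view):
- white (445,244), about 24 px across
- pink (446,207) and pink (466,281)
- part roll (387,276), about 16 px
- tape roll (379,207)
- rolls in the bin at (520,190)

By the description it is the white one at (445,244).

```bash
python3 - <<'E'
from h import *
t=dict(np.load("top0.npz"));w=pts(t);s=dict(np.load("side0.npz"));ws=pts(s)
a=cv2.resize(t["img"][185:305,365:485],(400,400),interpolation=cv2.INTER_CUBIC)
b=cv2.resize(t["img"][160:280,230:350],(400,400),interpolation=cv2.INTER_CUBIC)
save("crop.png",np.hstack([a,b]))
def box(w,x0,x1,y0,y1,z0,z1,n):
    m=(w[...,0]>x0)&(w[...,0]<x1)&(w[...,1]>y0)&(w[...,1]<y1)&(w[...,2]>z0)&(w[...,2]<z1)
    p=w[m]; 
    if len(p)<3: print(n,"none");return
    (c,r)=cv2.minEnclosingCircle(p[:,:2].astype(np.float32)); rr=cv2.minAreaRect(p[:,:2].astype(np.float32)*1000)
    print(n,len(p),"circ",np.round(c,4),round(r,4),"rect",np.round(rr[0],1),np.round(rr[1],1),round(rr[2],2),"z",np.round(np.percentile(p[:,2],[10,50,90]),4))
for n,(u,v) in dict(roll=(438,244),spindle=(263,202),btn=(312,216),disp=(313,193),stand=(172,272),sty=(155,264),console=(300,225),turn=(250,210),base=(245,228),table=(350,330),tape=(379,193),glue=(158,172)).items():
    print(n,np.round(w[v,u],4))
R=w[244,438]
box(w,R[0]-.06,R[0]+.06,R[1]-.07,R[1]+.04,.052,.07,"roll top")
box(ws,R[0]-.06,R[0]+.06,R[1]-.07,R[1]+.04,.052,.07,"roll side")
S=w[202,263]
for W,l in((w,"top"),(ws,"side")):
    box(W,S[0]-.05,S[0]+.05,S[1]-.05,S[1]+.05,.085,.12,"spindle "+l)
    box(W,S[0]-.15,S[0]+.15,S[1]-.3,S[1]-.03,.054,.07,"console "+l)
    T=w[272,172]
    box(W,T[0]-.06,T[0]+.08,T[1]-.08,T[1]+.08,.042,.052,"stand "+l)
    box(W,T[0]-.06,T[0]+.08,T[1]-.08,T[1]+.08,.06,.11,"sty body "+l)
    box(W,T[0]-.06,T[0]+.08,T[1]-.08,T[1]+.08,.115,.15,"sty top "+l)
E
```

```text
roll [ 0.5309 -0.3825  0.0585]
spindle [0.6323 0.0964 0.0808]
btn [ 0.6001 -0.0366  0.0548]
disp [ 0.662  -0.0379  0.0668]
stand [0.4388 0.3409 0.0487]
sty [0.4577 0.3658 0.1343]
console [ 0.5744 -0.0044  0.0579]
turn [0.6167 0.1372 0.0197]
base [0.5653 0.1488 0.0264]
table [ 0.2888 -0.1495  0.006 ]
tape [ 0.671  -0.2217  0.0344]
glue [0.6996 0.3706 0.1239]
roll top 364 circ [ 0.5329 -0.4003] 0.0326 rect [ 534. -400.] [60.9 64.2] 0.46 z [0.0551 0.0604 0.0651]
roll side 280 circ [ 0.5364 -0.3963] 0.0347 rect [ 535.4 -395.8] [59.6 66. ] 19.86 z [0.0551 0.0603 0.0622]
spindle top 51 circ [0.6378 0.1053] 0.0103 rect [637.6 105.1] [19.5 19.1] 45.7 z [0.0887 0.0945 0.1006]
console top 2029 circ [ 0.656  -0.0674] 0.1307 rect [633.8 -73.1] [172.  250.2] 1.28 z [0.0564 0.0609 0.0658]
stand top 347 circ [0.4578 0.3647] 0.0398 rect [457.3 364.9] [61.3 59.9] 75.49 z [0.0434 0.0474 0.0509]
sty body top 21 circ [0.4568 0.362 ] 0.0056 rect [456.6 360.6] [ 4.2 11. ] 83.27 z [0.0673 0.0862 0.107 ]
sty top top 23 circ [0.4554 0.3638] 0.0053 rect [457.8 364.1] [10.4 10.9] 0.27 z [0.1225 0.1303 0.1334]
spindle side 99 circ [0.6382 0.1096] 0.011 rect [638.1 110.9] [19.8 18.9] 7.71 z [0.0869 0.0938 0.1   ]
console side 2361 circ [ 0.6357 -0.016 ] 0.1056 rect [635.3 -12.2] [142.1 172.6] 89.56 z [0.0591 0.0614 0.0638]
stand side 1345 circ [0.4581 0.3691] 0.0417 rect [458.5 367.8] [61.3 61.4] 75.36 z [0.0465 0.0485 0.05  ]
sty body side 128 circ [0.4572 0.3704] 0.0058 rect [456.2 370.6] [11.9  7.3] 40.71 z [0.0669 0.0859 0.1042]
sty top side 99 circ [0.4578 0.3695] 0.006 rect [457.9 368.1] [11.5 11.4] 5.6 z [0.1184 0.1307 0.134 ]
```

View pics/crop.png

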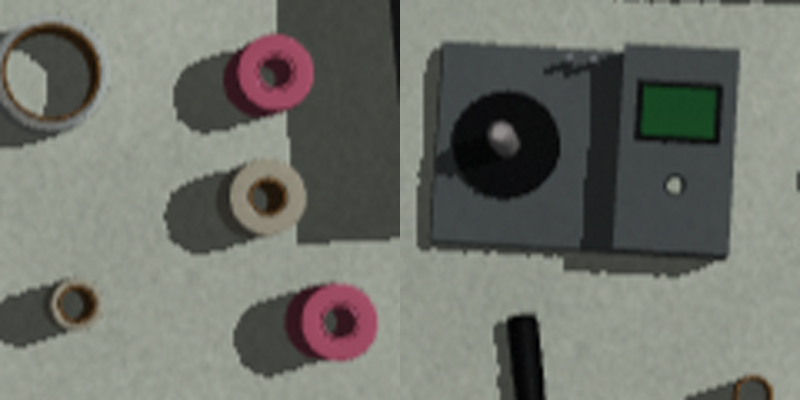

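The crop confirms the white roll with a brown core at crop (267,197), flanked by pink look-alikes. The counter is at right, with a small dark prong near its upper edge at crop (575,62). Next I refine the positions by ray casting and check the prong.

```bash
cat >> h.py <<'E'
def ray(c,u,v,z):
    K=c["K"];M=np.linalg.inv(c["world_to_cam"]);d=M[:3,:3]@np.array([(u-K[0,2])/K[0,0],-(v-K[1,2])/K[1,1],-1]);o=M[:3,3]
    return o+d*(z-o[2])/d[2]
def blobs(c,f,roi,z,amin=6):
    u0,u1,v0,v1=roi;h=cv2.cvtColor(c["img"],cv2.COLOR_RGB2HSV)
    m=np.zeros((480,640),np.uint8);m[v0:v1,u0:u1]=f(h[v0:v1,u0:u1].astype(int))
    n,_,st,ce=cv2.connectedComponentsWithStats(m)
    return [(st[i,4],np.round(ce[i],1),np.round(ray(c,*ce[i],z),4)) for i in range(1,n) if st[i,4]>=amin]
E
python3 - <<'E'
from h import *
for nm,R in(("top",dict(b=(300,325,207,225),d=(295,330,180,205),pr=(270,300,168,186))),("side",dict(b=(270,300,228,248),d=(240,280,210,245),pr=(215,236,245,285)))):
    c=dict(np.load(nm+"0.npz"));w=pts(c)
    print(nm,"btn",blobs(c,lambda h:h[...,2]>140,R["b"],.055))
    print("disp",blobs(c,lambda h:(h[...,0]>45)&(h[...,0]<80)&(h[...,1]>120),R["d"],.062,30))
    u0,u1,v0,v1=R["pr"];p=w[v0:v1,u0:u1].reshape(-1,3);p=p[p[:,2]>.036]
    print("prong",np.round(p[::max(1,len(p)//14)],3).tolist())
    q=w.reshape(-1,3);m=(q[:,2]>.052)&(q[:,2]<.072)&(q[:,0]>.52)&(q[:,0]<.75)&(q[:,1]>-.11)&(q[:,1]<.06)
    print("console",cv2.minAreaRect((q[m][:,:2]*1000).astype(np.float32)))
    m=(q[:,2]>.012)&(q[:,2]<.034)&(q[:,0]>.52)&(q[:,0]<.74)&(q[:,1]>0)&(q[:,1]<.2)
    print("base",cv2.minAreaRect((q[m][:,:2]*1000).astype(np.float32)))
    # neighbours of roll, screwdriver etc
E
```

```text
top btn [(np.int32(8), array([312.1, 215.1]), array([ 0.6025, -0.0369,  0.055 ]))]
disp [(np.int32(340), array([313.1, 193.2]), array([ 0.662 , -0.0382,  0.062 ]))]
prong [[0.717, 0.007, 0.061], [0.715, 0.007, 0.054], [0.713, 0.007, 0.055], [0.709, 0.051, 0.054], [0.709, 0.007, 0.059], [0.705, 0.054, 0.059], [0.707, 0.032, 0.053], [0.705, 0.001, 0.064], [0.705, 0.032, 0.047], [0.703, 0.001, 0.063], [0.7, 0.001, 0.062], [0.698, 0.001, 0.06], [0.695, 0.001, 0.061], [0.692, 0.001, 0.063], [0.69, 0.001, 0.06], [0.686, 0.001, 0.063], [0.683, 0.001, 0.067]]
console ((633.6832275390625, -14.80621337890625), (140.30697631835938, 171.5413360595703), 88.59552001953125)
base ((628.311279296875, 94.94429779052734), (198.5414581298828, 177.8643035888672), 3.2646970748901367)
side btn [(np.int32(13), array([283.3, 237. ]), array([ 0.606 , -0.0342,  0.055 ]))]
disp []
prong [[0.711, 0.033, 0.053], [0.709, 0.035, 0.046], [0.709, 0.037, 0.039], [0.713, 0.057, 0.047], [0.71, 0.059, 0.041], [0.643, 0.111, 0.1], [0.64, 0.115, 0.1], [0.643, 0.116, 0.094], [0.646, 0.117, 0.087], [0.635, 0.119, 0.091], [0.635, 0.12, 0.087], [0.645, 0.118, 0.072], [0.641, 0.119, 0.068], [0.64, 0.118, 0.059], [0.643, 0.118, 0.046]]
console ((635.284423828125, -11.984664916992188), (142.59539794921875, 172.60935974121094), 89.56137084960938)
base ((638.8811645507812, 84.36077880859375), (172.32046508789062, 172.2840118408203), 88.26054382324219)
```

Call:
{"name": "send_rows", "arguments": {"motion": [0,0,0,0,0,6.7,1,0,0,0,0,0,6.7,1]}}

```text
clock: 0.27
position: [0.1332, -0.559, 0.2307]
orientation: [[1.0, -0.006, -0.0], [-0.006, -1.0, 0.001], [-0.0, -0.001, -1.0]]
ft_force: [0.6, 0.4, -0.1]
finger_gap: 1.0
finger_force: 0.0
```

Call:
{"name": "send_rows", "arguments": {"motion": [33,-13,0,0,0,0,1,33,-13,0,0,0,0,1,33,-13,0,0,0,0,1,33,-13,0,0,0,0,1,33,-13,0,0,0,0,1,33,-13,0,0,0,0,1,33,-13,0,0,0,0,1,33,-13,0,0,0,0,1,33,-13,0,0,0,0,1,33,-13,0,0,0,0,1,33,-13,0,0,0,0,1,33,-13,0,0,0,0,1]}}

```text
clock: 1.27
position: [0.5305, -0.4023, 0.2307]
orientation: [[1.0, 0.0, -0.001], [0.0, -1.0, 0.001], [-0.001, -0.001, -1.0]]
ft_force: [0.8, -0.2, -0.3]
finger_gap: 0.999
finger_force: 0.0
```

Call:
{"name": "send_rows", "arguments": {"motion": [4,-4,34,0,0,0,1,0,0,34,0,0,0,1,0,0,34,0,0,0,1,0,0,34,0,0,0,1,0,0,0,0,0,0,1]}}

```text
clock: 1.68
position: [0.5291, -0.3953, 0.0873]
orientation: [[1.0, 0.0, -0.012], [0.0, -1.0, 0.011], [-0.012, -0.011, -1.0]]
ft_force: [-1.3, 1.5, 0.0]
finger_gap: 1.005
finger_force: 0.0
```

```bash
python3 - <<'E'
from h import *
a=grab("top")["img"];b=grab("side")["img"]
z=lambda i,x,y:cv2.resize(i[y-60:y+60,x-60:x+60],(400,400),interpolation=cv2.INTER_CUBIC)
save("over.png",np.hstack([z(a,445,244),z(b,366,160)]))
E
```

```text
(no output)
```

View pics/over.png

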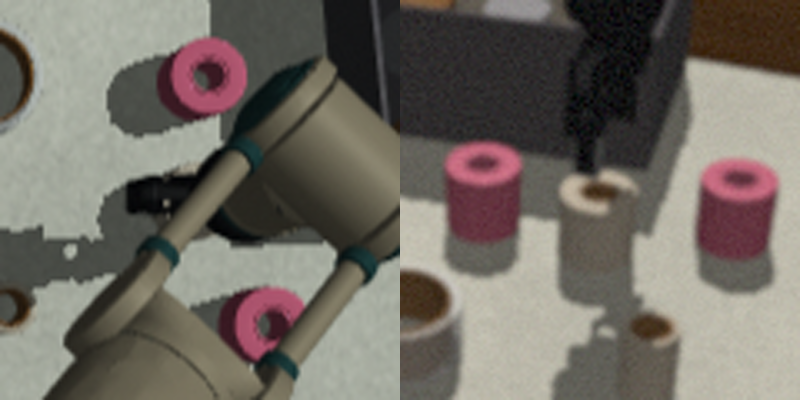

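The side crop shows the open gripper just above the roll at crop (597,190), with the pink rolls to either side. I'll check the settled pose and the finger points.

```bash
python3 - <<'E'
from h import *
s=readout.read_state();print(s["position"],s["orientation"].round(3).tolist(),s["qpos"].round(3))
for n in("side","top"):
    w=pts(grab(n)).reshape(-1,3)
    p=w[(abs(w[:,0]-.53)<.05)&(abs(w[:,1]+.395)<.075)&(w[:,2]>.085)&(w[:,2]<.125)]
    for lo in(.085,.1,.112):
        q=p[(p[:,2]>lo)&(p[:,2]<lo+.012)]
        for nm,k in(("+y",q[q[:,1]>-.395]),("-y",q[q[:,1]<-.395])):
            if len(k)>3: print(n,lo,nm,len(k),np.round(np.percentile(k,[5,50,95],axis=0),3).tolist())
E
```

```text
[ 0.53264343 -0.39882184  0.09419659] [[1.0, -0.0, -0.002], [-0.0, -1.0, 0.002], [-0.002, -0.002, -1.0]] [-0.747  0.505  1.492 -0.     1.148  0.824]
side 0.1 +y 8 [[0.526, -0.351, 0.109], [0.532, -0.349, 0.11], [0.543, -0.346, 0.111]]
side 0.1 -y 11 [[0.527, -0.446, 0.107], [0.538, -0.441, 0.109], [0.543, -0.44, 0.112]]
side 0.112 +y 31 [[0.523, -0.349, 0.112], [0.533, -0.345, 0.12], [0.544, -0.339, 0.124]]
side 0.112 -y 26 [[0.523, -0.444, 0.113], [0.531, -0.44, 0.116], [0.542, -0.436, 0.122]]
```

Call:
{"name": "send_rows", "arguments": {"motion": [2,-1,20,0,0,0,1,0,0,20,0,0,0,1,0,0,20,0,0,0,1,0,0,15,0,0,0,1,0,0,0,0,0,0,1,0,0,0,0,0,0,1]}}

```text
clock: 2.38
position: [0.5361, -0.3994, 0.0221]
orientation: [[1.0, -0.0, 0.002], [-0.0, -1.0, -0.002], [0.002, 0.002, -1.0]]
ft_force: [0.2, 0.6, 0.6]
finger_gap: 1.0
finger_force: 0.0
```

Call:
{"name": "send_rows", "arguments": {"motion": [0,0,0,0,0,0,0.5,0,0,0,0,0,0,0.4,0,0,0,0,0,0,0.4,0,0,0,0,0,0,0.4,0,0,0,0,0,0,0.4,0,0,0,0,0,0,0.4,0,0,0,0,0,0,0.4,0,0,0,0,0,0,0.4]}}

```text
clock: 3.05
position: [0.5367, -0.4, 0.0235]
orientation: [[1.0, -0.0, 0.004], [-0.0, -1.0, -0.004], [0.004, 0.004, -1.0]]
ft_force: [-0.7, 0.8, 5.2]
finger_gap: 0.737
finger_force: 65.3
```

Call:
{"name": "send_rows", "arguments": {"motion": [0,0,-10,0,0,0,0.4,0,0,-25,0,0,0,0.4,0,0,-30,0,0,0,0.4,0,0,-30,0,0,0,0.4,0,0,-25,0,0,0,0.4,0,0,-10,0,0,0,0.4,0,0,0,0,0,0,0.4]}}

```text
clock: 3.63
position: [0.5367, -0.3996, 0.1543]
orientation: [[1.0, 0.0, 0.005], [0.0, -1.0, -0.005], [0.005, 0.005, -1.0]]
ft_force: [0.3, -1.1, -1.6]
finger_gap: 0.739
finger_force: 67.0
```

Call:
{"name": "send_rows", "arguments": {"motion": [5,-30,0,0,0,0,0.4,8,-40,0,0,0,0,0.4,8,-40,0,0,0,0,0.4,8,-40,0,0,0,0,0.4,8,-40,0,0,0,0,0.4,8,-40,0,0,0,0,0.4,8,-40,0,0,0,0,0.4,8,-40,0,0,0,0,0.4,8,-40,0,0,0,0,0.4,8,-40,0,0,0,0,0.4,8,-40,0,0,0,0,0.4,8,-40,0,0,0,0,0.4]}}

```text
clock: 4.63
position: [0.6269, 0.0736, 0.1481]
orientation: [[1.0, -0.0, -0.004], [-0.0, -1.0, -0.0], [-0.004, 0.0, -1.0]]
ft_force: [0.7, 0.2, -3.1]
finger_gap: 0.745
finger_force: 67.1
```

Call:
{"name": "send_rows", "arguments": {"motion": [5,-40,0,0,0,0,0.4,5,-20,0,0,0,0,0.4,0,0,0,0,0,0,0.4,0,0,0,0,0,0,0.4,0,0,0,0,0,0,0.4]}}

```text
clock: 5.05
position: [0.6371, 0.131, 0.1485]
orientation: [[1.0, 0.0, -0.003], [0.0, -1.0, -0.001], [-0.003, 0.001, -1.0]]
ft_force: [-0.9, -0.3, -3.2]
finger_gap: 0.741
finger_force: 67.2
```

```bash
python3 - <<'E'
from h import *
s=readout.read_state();print(s["position"],s["orientation"].round(3).tolist(),s["finger_gap"],s["finger_force"])
a=grab("top");b=grab("side");np.savez("held.npz",**b)
z=lambda i,x,y:cv2.resize(i[y-60:y+60,x-60:x+60],(400,400),interpolation=cv2.INTER_CUBIC)
save("held.png",np.hstack([z(a["img"],262,203),z(b["img"],238,240)]))
E
```

```text
[0.63707695 0.1309537  0.14852633] [[1.0, 0.0, -0.003], [0.0, -1.0, -0.001], [-0.003, 0.001, -1.0]] 0.7405399104466907 67.21334595233202
```

View pics/held.png

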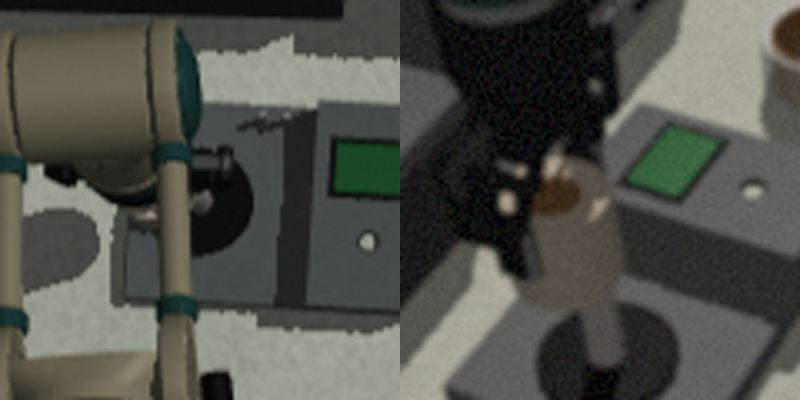

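The roll is held upright, seen in the side crop at (570,230), with the spindle below it at crop (600,335). I overshot y by about 25 mm. Next I fit cylinders of known radius to the side depth for both roll and spindle.

```bash
cat >> h.py <<'E'
from scipy.optimize import least_squares
def cyl(w,r,x,y,z0,z1,tol):
    q=w.reshape(-1,3);q=q[np.isfinite(q[:,0])&(q[:,2]>z0)&(q[:,2]<z1)&(np.hypot(q[:,0]-x,q[:,1]-y)<r+tol)]
    f=lambda p:np.hypot(q[:,0]-p[0],q[:,1]-p[1])-r
    s=least_squares(f,[x,y],loss="soft_l1",f_scale=.002);return len(q),s.x.round(4),float(np.abs(f(s.x)).mean().round(4))
E
python3 - <<'E'
from h import *
t0=pts(dict(np.load("top0.npz")));s0=pts(dict(np.load("side0.npz")));h=pts(dict(np.load("held.npz")))
print("spindle side",cyl(s0,.011,.638,.108,.04,.086,.012),"upper",cyl(s0,.011,.638,.108,.065,.086,.012))
print("roll0 side",cyl(s0,.032,.535,-.397,.01,.05,.008),"tape0 stylus",cyl(s0,.006,.457,.366,.06,.125,.008))
for a,b in((.125,.145),(.145,.165),(.165,.18)): print("held",a,cyl(h,.032,.637,.131,a,b,.006))
print("spindle now",cyl(h,.011,.638,.108,.04,.086,.012))
q=h.reshape(-1,3);q=q[np.hypot(q[:,0]-.637,q[:,1]-.131)<.034];q=q[(q[:,2]>.11)&(q[:,2]<.2)]
print(np.percentile(q[:,2],[1,5,50,95,99]).round(4))
E
```

```text
spindle side (170, array([0.6402, 0.108 ]), 0.0007) upper (83, array([0.6402, 0.1083]), 0.0006)
roll0 side (297, array([ 0.5363, -0.3983]), 0.0019) tape0 stylus (175, array([0.4587, 0.3677]), 0.0004)
held 0.125 (214, array([0.637 , 0.1324]), 0.0006)
held 0.145 (215, array([0.6372, 0.1329]), 0.0009)
held 0.165 (227, array([0.6376, 0.1355]), 0.0061)
spindle now (162, array([0.64 , 0.108]), 0.0006)
[0.1287 0.1325 0.1775 0.1889 0.1962]
```

Call:
{"name": "send_rows", "arguments": {"motion": [3,14,0,0,0,0,0.4,0,10.5,0,0,0,0,0.4,0,0,0,0,0,0,0.4,0,0,0,0,0,0,0.4]}}

```text
clock: 5.48
position: [0.6413, 0.1052, 0.1504]
orientation: [[1.0, -0.003, -0.0], [-0.003, -1.0, 0.0], [-0.0, -0.0, -1.0]]
ft_force: [0.3, 0.2, -2.8]
finger_gap: 0.744
finger_force: 67.3
```

```bash
python3 - <<'E'
from h import *
print(readout.read_state()["position"])
h=pts(grab("side"))
for a,b in((.125,.145),(.145,.165)): print("held",a,cyl(h,.032,.64,.108,a,b,.006))
print("spindle now",cyl(h,.011,.64,.108,.04,.08,.012))
E
```

```text
[0.64133086 0.10521795 0.15038452]
held 0.125 (197, array([0.641 , 0.1073]), 0.0007)
held 0.145 (213, array([0.6412, 0.1075]), 0.0009)
spindle now (146, array([0.6402, 0.1081]), 0.0008)
```

Call:
{"name": "send_rows", "arguments": {"motion": [-0.8,-0.6,10,0,0,0,0.4,0,0,12,0,0,0,0.4,0,0,10,0,0,0,0.4,0,0,10,0,0,0,0.4,0,0,10,0,0,0,0.4,0,0,0,0,0,0,0.4,0,0,0,0,0,0,0.4]}}

```text
clock: 6.12
position: [0.64, 0.1077, 0.0972]
orientation: [[1.0, 0.0, -0.002], [0.0, -1.0, -0.0], [-0.002, 0.0, -1.0]]
ft_force: [0.1, 0.5, -2.2]
finger_gap: 0.74
finger_force: 67.2
```

Call:
{"name": "send_rows", "arguments": {"motion": [0,0,10,0,0,0,0.4,0,0,10,0,0,0,0.4,0,0,10,0,0,0,0.4,0,0,8,0,0,0,0.4,0,0,0,0,0,0,0.4,0,0,0,0,0,0,0.4]}}

```text
clock: 6.62
position: [0.64, 0.1076, 0.0593]
orientation: [[1.0, -0.0, -0.002], [-0.0, -1.0, -0.0], [-0.002, 0.0, -1.0]]
ft_force: [0.8, -0.2, -2.4]
finger_gap: 0.745
finger_force: 67.3
```

Call:
{"name": "send_rows", "arguments": {"motion": [0,0,2,0,0,0,0.4,0,0,2,0,0,0,0.4,0,0,0,0,0,0,0.4,0,0,0,0,0,0,0.4]}}

```text
clock: 6.95
position: [0.6405, 0.1077, 0.0565]
orientation: [[1.0, -0.0, 0.0], [-0.0, -1.0, 0.0], [0.0, -0.0, -1.0]]
ft_force: [0.1, -0.1, -2.7]
finger_gap: 0.741
finger_force: 67.3
```

```bash
python3 - <<'E'
from h import *
print(readout.read_state()["position"],readout.read_state()["ft_force"])
h=pts(grab("side"))
print("held",cyl(h,.032,.64,.108,.045,.065,.006))
q=h.reshape(-1,3);q=q[(np.hypot(q[:,0]-.64,q[:,1]-.108)<.033)&(np.hypot(q[:,0]-.64,q[:,1]-.108)>.014)]
print("top ring hist",np.histogram(q[:,2],np.arange(.07,.112,.003)))
E
```

```text
[0.6404923  0.10773959 0.05645899] [ 0.14263602 -0.07670649 -2.74307353]
held (185, array([0.6403, 0.1101]), 0.0008)
top ring hist (array([ 14,  17,  12,  10,  15,  11,  18, 137, 169,  11,  12,   6,   6]), array([0.07 , 0.073, 0.076, 0.079, 0.082, 0.085, 0.088, 0.091, 0.094,
       0.097, 0.1  , 0.103, 0.106, 0.109]))
```

Call:
{"name": "send_rows", "arguments": {"motion": [0,1.5,1.5,0,0,0,0.4,0,0,1.5,0,0,0,0.4,0,0,0,0,0,0,0.4,0,0,0,0,0,0,0.4]}}

```text
clock: 7.33
position: [0.6403, 0.1061, 0.0531]
orientation: [[1.0, -0.0, -0.0], [-0.0, -1.0, -0.0], [-0.0, 0.0, -1.0]]
ft_force: [0.2, -0.2, -3.0]
finger_gap: 0.742
finger_force: 67.3
```

Call:
{"name": "send_rows", "arguments": {"motion": [0,0,1,0,0,0,0.4,0,0,0,0,0,0,0.4,0,0,0,0,0,0,0.4]}}

```text
clock: 7.58
position: [0.6404, 0.1061, 0.0522]
orientation: [[1.0, -0.0, -0.0], [-0.0, -1.0, -0.0], [-0.0, 0.0, -1.0]]
ft_force: [0.5, -0.7, -2.8]
finger_gap: 0.742
finger_force: 67.3
```

Call:
{"name": "send_rows", "arguments": {"motion": [0,0,1,0,0,0,0.4,0,0,0,0,0,0,0.4,0,0,0,0,0,0,0.4]}}

```text
clock: 7.83
position: [0.6406, 0.1062, 0.0517]
orientation: [[1.0, -0.0, 0.001], [-0.0, -1.0, -0.0], [0.001, 0.0, -1.0]]
ft_force: [-0.5, 0.9, -0.3]
finger_gap: 0.741
finger_force: 67.4
```

Call:
{"name": "send_rows", "arguments": {"motion": [0,0,0.7,0,0,0,0.4,0,0,0,0,0,0,0.4,0,0,0,0,0,0,0.4]}}

```text
clock: 8.08
position: [0.6406, 0.1062, 0.0516]
orientation: [[1.0, -0.0, 0.001], [-0.0, -1.0, -0.0], [0.001, 0.0, -1.0]]
ft_force: [-1.6, 0.1, 5.1]
finger_gap: 0.746
finger_force: 67.9
```

Call:
{"name": "send_rows", "arguments": {"motion": [0,0,0,0,0,0,0.76,0,0,0,0,0,0,0.8,0,0,0,0,0,0,0.85,0,0,0,0,0,0,0.9,0,0,0,0,0,0,1,0,0,0,0,0,0,1,0,0,0,0,0,0,1]}}

```text
clock: 8.67
position: [0.6405, 0.1061, 0.0504]
orientation: [[1.0, -0.0, -0.0], [-0.0, -1.0, -0.0], [-0.0, 0.0, -1.0]]
ft_force: [0.6, -0.9, -0.1]
finger_gap: 0.996
finger_force: 0.0
```

```bash
python3 - <<'E'
from h import *
h=pts(grab("side"))
print("held",cyl(h,.032,.64,.108,.045,.065,.006))
q=h.reshape(-1,3);q=q[(np.hypot(q[:,0]-.64,q[:,1]-.108)<.033)&(np.hypot(q[:,0]-.64,q[:,1]-.108)>.014)]
q=q[(q[:,2]>.083)&(q[:,2]<.097)];print("top",len(q),np.median(q[:,2]))
A=np.c_[q[:,:2]-q[:,:2].mean(0),np.ones(len(q))];print("tilt",np.linalg.lstsq(A,q[:,2],rcond=None)[0])
E
```

```text
held (169, array([0.6405, 0.1087]), 0.0007)
top 359 0.08919173790668622
tilt [ 0.01232988 -0.01626003  0.0888937 ]
```

Call:
{"name": "send_rows", "arguments": {"motion": [0,0,-15,0,0,0,1,0,0,-30,0,0,0,1,0,0,-40,0,0,0,1,0,0,-40,0,0,0,1,0,0,-40,0,0,0,1,0,0,0,0,0,0,1]}}

```text
clock: 9.22
position: [0.6452, 0.1065, 0.2253]
orientation: [[1.0, 0.0, 0.017], [0.0, -1.0, 0.001], [0.017, -0.001, -1.0]]
ft_force: [1.2, 0.1, 0.9]
finger_gap: 0.999
finger_force: 0.0
```

Call:
{"name": "send_rows", "arguments": {"motion": [-23,-32.5,0,0,0,0,1,-23,-32.5,0,0,0,0,1,-23,-32.5,0,0,0,0,1,-23,-32.5,0,0,0,0,1,-23,-32.5,0,0,0,0,1,-23,-32.5,0,0,0,0,1,-23,-32.5,0,0,0,0,1,-23,-32.5,0,0,0,0,1,0,0,0,0,0,0,1,0,0,0,0,0,0,1,0,0,0,0,0,0,1]}}

```text
clock: 10.13
position: [0.4566, 0.366, 0.2154]
orientation: [[1.0, 0.001, 0.001], [0.001, -1.0, -0.001], [0.001, 0.001, -1.0]]
ft_force: [0.4, 0.4, 0.2]
finger_gap: 0.998
finger_force: 0.0
```

```bash
python3 - <<'E'
from h import *
s=readout.read_state();print(s["position"],s["orientation"].round(3).tolist())
c=grab("side");w=pts(c);s0=pts(dict(np.load("side0.npz")))
for W in(s0,w):
  for a,b in((.06,.08),(.08,.1),(.1,.12),(.115,.128)): print("sty",a,cyl(W,.006,.458,.367,a,b,.008))
p=w.reshape(-1,3);x,y,z=s["position"]
p=p[(abs(p[:,0]-x)<.04)&(abs(p[:,1]-y)<.065)&(p[:,2]>z+.01)&(p[:,2]<z+.03)]
for nm,k in(("+y",p[p[:,1]>y]),("-y",p[p[:,1]<y])): 
  if len(k)>3: print(nm,len(k),np.round(np.percentile(k,[5,50,95],axis=0),3).tolist())
print("roll",cyl(w,.032,.64,.108,.04,.08,.006))
E
```

```text
[0.45660218 0.36598035 0.21541785] [[1.0, 0.001, 0.001], [0.001, -1.0, -0.001], [0.001, 0.001, -1.0]]
sty 0.06 (47, array([0.4586, 0.3678]), 0.0004)
sty 0.08 (57, array([0.4587, 0.3677]), 0.0003)
sty 0.1 (55, array([0.4587, 0.3677]), 0.0004)
sty 0.115 (38, array([0.4586, 0.3676]), 0.0003)
sty 0.06 (48, array([0.4586, 0.3677]), 0.0004)
sty 0.08 (55, array([0.4586, 0.3676]), 0.0003)
sty 0.1 (56, array([0.4587, 0.3677]), 0.0003)
sty 0.115 (37, array([0.4586, 0.3676]), 0.0004)
+y 65 [[0.446, 0.412, 0.234], [0.45, 0.418, 0.241], [0.458, 0.424, 0.245]]
-y 104 [[0.447, 0.32, 0.231], [0.456, 0.325, 0.239], [0.467, 0.326, 0.244]]
roll (0, array([0.64 , 0.108]), nan)h.py:23: RuntimeWarning: Mean of empty slice.
  s=least_squares(f,[x,y],loss="soft_l1",f_scale=.002);return len(q),s.x.round(4),float(np.abs(f(s.x)).mean().round(4))
  ret = ret.dtype.type(ret / rcount)
```

Call:
{"name": "send_rows", "arguments": {"motion": [1.5,0,30,0,0,0,1,0,0,36,0,0,0,1,0,0,36,0,0,0,1,0,0,30,0,0,0,1,0,0,10,0,0,0,1,0,0,0,0,0,0,1,0,0,0,0,0,0,1]}}

```text
clock: 10.77
position: [0.4593, 0.3656, 0.074]
orientation: [[1.0, -0.002, 0.001], [-0.002, -1.0, 0.0], [0.001, -0.0, -1.0]]
ft_force: [-0.7, 0.6, -0.1]
finger_gap: 0.999
finger_force: 0.0
```

Call:
{"name": "send_rows", "arguments": {"motion": [0,0,0,0,0,0,0.7,0,0,0,0,0,0,0.5,0,0,0,0,0,0,0.3,0,0,0,0,0,0,0.2,0,0,0,0,0,0,0,0,0,0,0,0,0,0,0,0,0,0,0,0,0,0,0,0,0,0,0,0,0,0,0,0,0,0,0,0,0,0,0,0,0,0]}}

```text
clock: 11.6
position: [0.4582, 0.3666, 0.074]
orientation: [[1.0, -0.0, 0.001], [-0.0, -1.0, 0.001], [0.001, -0.001, -1.0]]
ft_force: [-0.5, 0.2, 4.6]
finger_gap: 0.12
finger_force: 58.5
```

```bash
python3 - <<'E'
from h import *
s=readout.read_state();print(s["position"],s["finger_gap"],s["finger_force"])
w=pts(grab("side"))
for a,b in((.05,.07),(.11,.128)): print("sty",a,cyl(w,.006,.4587,.367,a,b,.008))
print("roll",cyl(w,.032,.64,.108,.04,.08,.006))
E
```

```text
[0.45820414 0.36656142 0.07403364] 0.11969713260529544 58.460686057806015
sty 0.05 (38, array([0.458 , 0.3679]), 0.0023)
sty 0.11 (36, array([0.4495, 0.3669]), 0.001)
roll (0, array([0.64 , 0.108]), nan)h.py:23: RuntimeWarning: Mean of empty slice.
  s=least_squares(f,[x,y],loss="soft_l1",f_scale=.002);return len(q),s.x.round(4),float(np.abs(f(s.x)).mean().round(4))
  ret = ret.dtype.type(ret / rcount)
```

Call:
{"name": "send_rows", "arguments": {"motion": [0,0,-15,0,0,0,0,0,0,-30,0,0,0,0,0,0,-35,0,0,0,0,0,0,-30,0,0,0,0,0,0,0,0,0,0,0]}}

```text
clock: 12.07
position: [0.4612, 0.368, 0.1895]
orientation: [[1.0, 0.0, 0.01], [0.0, -1.0, 0.006], [0.01, -0.006, -1.0]]
ft_force: [0.6, -0.1, 1.2]
finger_gap: 0.127
finger_force: 58.7
```

Call:
{"name": "send_rows", "arguments": {"motion": [12,33.5,0,0,0,0,0,12,33.5,0,0,0,0,0,12,33.5,0,0,0,0,0,12,33.5,0,0,0,0,0,12,33.5,0,0,0,0,0,12,33.5,0,0,0,0,0,12,33.5,0,0,0,0,0,12,33.5,0,0,0,0,0,12,33.5,0,0,0,0,0,12,33.5,0,0,0,0,0,12,33.5,0,0,0,0,0,14,33.5,0,0,0,0,0]}}

```text
clock: 13.07
position: [0.6033, -0.0376, 0.1823]
orientation: [[1.0, -0.0, -0.002], [-0.0, -1.0, 0.0], [-0.002, -0.0, -1.0]]
ft_force: [-0.3, 0.7, -0.8]
finger_gap: 0.125
finger_force: 58.7
```

Call:
{"name": "send_rows", "arguments": {"motion": [0,0,20,0,0,0,0,0,0,20,0,0,0,0,0,0,0,0,0,0,0,0,0,0,0,0,0,0]}}

```text
clock: 13.4
position: [0.6024, -0.0358, 0.1417]
orientation: [[1.0, -0.0, -0.005], [-0.0, -1.0, 0.001], [-0.005, -0.001, -1.0]]
ft_force: [-0.6, 0.2, 0.5]
finger_gap: 0.121
finger_force: 58.7
```

```bash
python3 - <<'E'
from h import *
s=readout.read_state();print(s["position"],s["orientation"].round(3).tolist(),s["finger_gap"],s["finger_force"])
c=grab("side");w=pts(c);np.savez("sty.npz",**c);x,y,z=s["position"]
for lo in np.arange(z-.07,z-.005,.01): print("sty %.3f"%lo,cyl(w,.006 if lo>z-.045 else .003,x,y+.0015,lo,lo+.01,.006))
print("btn",blobs(c,lambda h:h[...,2]>140,(270,300,226,248),.055))
t=grab("top");print("btn top",blobs(t,lambda h:h[...,2]>140,(300,325,207,225),.055))
print("roll",cyl(w,.032,.64,.109,.04,.08,.006))
a=c["img"];save("btn.png",cv2.resize(a[170:260,225:345],(800,600),interpolation=cv2.INTER_CUBIC))
E
```

```text
[ 0.60244798 -0.03584953  0.14165462] [[1.0, -0.0, -0.005], [-0.0, -1.0, 0.001], [-0.005, -0.001, -1.0]] 0.12113358472232967 58.7125289440155
sty 0.072 (6, array([ 0.6023, -0.0336]), 0.0003)
sty 0.082 (8, array([ 0.6021, -0.0338]), 0.0006)
sty 0.092 (8, array([ 0.6017, -0.0318]), 0.0007)
sty 0.102 (23, array([ 0.6037, -0.0333]), 0.001)
sty 0.112 (21, array([ 0.6032, -0.0338]), 0.0009)
sty 0.122 (15, array([ 0.6036, -0.0334]), 0.0006)
sty 0.132 (13, array([ 0.6027, -0.0333]), 0.0008)
btn [(np.int32(11), array([283.4, 237.1]), array([ 0.6057, -0.0339,  0.055 ]))]
btn top []
roll (433, array([0.6403, 0.1084]), 0.0008)
```

View pics/btn.png

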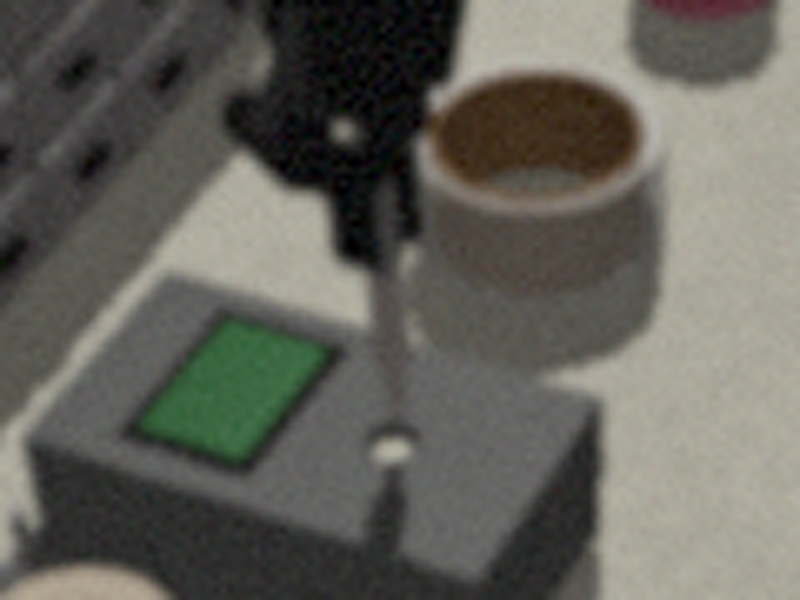

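The side crop shows the stylus upright above the recess: tip at about crop (395,415), button at (390,450). I'll shift +3.5 mm in x and go down onto it.

Call:
{"name": "send_rows", "arguments": {"motion": [3.5,-0.5,0,0,0,0,0,0,0,6,0,0,0,0,0,0,6,0,0,0,0,0,0,4,0,0,0,0,0,0,0,0,0,0,0,0,0,0,0,0,0,0]}}

```text
clock: 14.0
position: [0.6071, -0.0352, 0.1271]
orientation: [[1.0, 0.0, -0.001], [0.0, -1.0, 0.0], [-0.001, -0.0, -1.0]]
ft_force: [-0.9, 0.4, -0.9]
finger_gap: 0.121
finger_force: 58.7
```

Call:
{"name": "send_rows", "arguments": {"motion": [0,0,2,0,0,0,0,0,0,0,0,0,0,0,0,0,0,0,0,0,0]}}

```text
clock: 14.25
position: [0.6075, -0.0354, 0.1256]
orientation: [[1.0, -0.0, 0.0], [-0.0, -1.0, -0.0], [0.0, 0.0, -1.0]]
ft_force: [0.0, 0.6, 0.1]
finger_gap: 0.125
finger_force: 58.7
```

Call:
{"name": "send_rows", "arguments": {"motion": [0,0,2,0,0,0,0,0,0,0,0,0,0,0,0,0,0,0,0,0,0]}}

```text
clock: 14.5
position: [0.6074, -0.0353, 0.1235]
orientation: [[1.0, -0.0, -0.0], [-0.0, -1.0, -0.0], [-0.0, 0.0, -1.0]]
ft_force: [0.8, 0.2, -0.4]
finger_gap: 0.119
finger_force: 58.7
```

Call:
{"name": "send_rows", "arguments": {"motion": [-1.3,0,1,0,0,0,0,0,0,1,0,0,0,0,0,0,0,0,0,0,0,0,0,0,0,0,0,0]}}

```text
clock: 14.83
position: [0.6061, -0.0354, 0.1217]
orientation: [[1.0, -0.0, 0.0], [-0.0, -1.0, -0.0], [0.0, 0.0, -1.0]]
ft_force: [-1.1, 0.5, 0.5]
finger_gap: 0.122
finger_force: 58.8
```

Call:
{"name": "send_rows", "arguments": {"motion": [0,0,1.5,0,0,0,0,0,0,0,0,0,0,0,0,0,0,0,0,0,0]}}

```text
clock: 15.08
position: [0.6061, -0.0354, 0.1202]
orientation: [[1.0, -0.0, 0.0], [-0.0, -1.0, -0.0], [0.0, 0.0, -1.0]]
ft_force: [-1.4, 0.8, 2.6]
finger_gap: 0.122
finger_force: 58.9
```

Call:
{"name": "send_rows", "arguments": {"motion": [0,0,1.5,0,0,0,0,0,0,0,0,0,0,0,0,0,0,0,0,0,0]}}

```text
clock: 15.33
position: [0.6062, -0.0353, 0.1187]
orientation: [[1.0, -0.0, 0.0], [-0.0, -1.0, -0.0], [0.0, 0.0, -1.0]]
ft_force: [-0.7, -0.9, 3.1]
finger_gap: 0.125
finger_force: 59.0
```

Call:
{"name": "send_rows", "arguments": {"motion": [0,0,1,0,0,0,0,0,0,0,0,0,0,0,0,0,0,0,0,0,0]}}

```text
clock: 15.58
position: [0.6063, -0.0353, 0.118]
orientation: [[1.0, -0.0, 0.0], [-0.0, -1.0, -0.0], [0.0, 0.0, -1.0]]
ft_force: [-0.8, -0.1, 5.5]
finger_gap: 0.125
finger_force: 59.4
```

Call:
{"name": "send_rows", "arguments": {"motion": [0,0,1,0,0,0,0,0,0,0,0,0,0,0,0,0,0,0,0,0,0]}}

```text
clock: 15.83
position: [0.6064, -0.0354, 0.1178]
orientation: [[1.0, -0.0, 0.001], [-0.0, -1.0, -0.0], [0.001, 0.0, -1.0]]
ft_force: [-2.4, 0.7, 9.3]
finger_gap: 0.126
finger_force: 59.9
```

Call:
{"name": "send_rows", "arguments": {"motion": [0,0,0.7,0,0,0,0,0,0,0,0,0,0,0,0,0,0,0,0,0,0]}}

```text
clock: 16.08
position: [0.6066, -0.0354, 0.1177]
orientation: [[1.0, -0.0, 0.002], [-0.0, -1.0, -0.0], [0.002, 0.0, -1.0]]
ft_force: [-1.4, 0.8, 11.8]
finger_gap: 0.126
finger_force: 60.1
```

Hard stop reached at z ≈ 0.1178 and the force climbed to 12 N, so the button is fully in. Returning the stylus.

Call:
{"name": "send_rows", "arguments": {"motion": [0,0,-10,0,0,0,0,0,0,-30,0,0,0,0,0,0,-30,0,0,0,0,0,0,0,0,0,0,0]}}

```text
clock: 16.42
position: [0.6098, -0.0358, 0.1917]
orientation: [[1.0, -0.0, 0.011], [-0.0, -1.0, -0.002], [0.011, 0.002, -1.0]]
ft_force: [0.1, 0.6, 0.9]
finger_gap: 0.123
finger_force: 58.7
```

Call:
{"name": "send_rows", "arguments": {"motion": [-12.3,-33.5,0,0,0,0,0,-12.3,-33.5,0,0,0,0,0,-12.3,-33.5,0,0,0,0,0,-12.3,-33.5,0,0,0,0,0,-12.3,-33.5,0,0,0,0,0,-12.3,-33.5,0,0,0,0,0,-12.3,-33.5,0,0,0,0,0,-12.3,-33.5,0,0,0,0,0,-12.3,-33.5,0,0,0,0,0,-12.3,-33.5,0,0,0,0,0,-12.3,-33.5,0,0,0,0,0,-12.3,-33.5,0,0,0,0,0]}}

```text
clock: 17.42
position: [0.4576, 0.3683, 0.1853]
orientation: [[1.0, 0.0, -0.0], [0.0, -1.0, -0.0], [-0.0, 0.0, -1.0]]
ft_force: [0.8, -0.2, -0.9]
finger_gap: 0.125
finger_force: 58.7
```

Call:
{"name": "send_rows", "arguments": {"motion": [0,0,0,0,0,0,0,0,0,0,0,0,0,0,0,0,0,0,0,0,0,0,0,0,0,0,0,0]}}

```text
clock: 17.75
position: [0.4589, 0.3656, 0.1855]
orientation: [[1.0, -0.001, -0.0], [-0.001, -1.0, -0.001], [-0.0, 0.001, -1.0]]
ft_force: [-0.5, -0.5, -0.7]
finger_gap: 0.122
finger_force: 58.8
```

```bash
python3 - <<'E'
from h import *
s=readout.read_state();print(s["position"],s["orientation"].round(3).tolist(),s["finger_gap"],s["finger_force"])
c=grab("side");w=pts(c);x,y,z=s["position"]
for lo in np.arange(z-.07,z-.005,.01): print("sty %.3f"%lo,cyl(w,.006 if lo>z-.045 else .003,x,y+.0015,lo,lo+.01,.006))
E
```

```text
[0.45892495 0.3655943  0.1854695 ] [[1.0, -0.001, -0.0], [-0.001, -1.0, -0.001], [-0.0, 0.001, -1.0]] 0.12154873854007696 58.7805113196373
sty 0.115 (6, array([0.4595, 0.367 ]), 0.0004)
sty 0.125 (16, array([0.4595, 0.3678]), 0.0002)
sty 0.135 (9, array([0.457 , 0.3694]), 0.0011)
sty 0.145 (30, array([0.4594, 0.3678]), 0.0003)
sty 0.155 (33, array([0.4594, 0.3677]), 0.0004)
sty 0.165 (28, array([0.4594, 0.3677]), 0.0003)
sty 0.175 (6, array([0.4597, 0.3675]), 0.0001)
```

Call:
{"name": "send_rows", "arguments": {"motion": [-0.7,0,25,0,0,0,0,0,0,25,0,0,0,0,0,0,15,0,0,0,0,0,0,15,0,0,0,0,0,0,15,0,0,0,0,0,0,12,0,0,0,0,0,0,0,0,0,0,0,0,0,0,0,0,0,0]}}

```text
clock: 18.47
position: [0.4581, 0.3655, 0.0785]
orientation: [[1.0, -0.002, -0.001], [-0.002, -1.0, -0.001], [-0.001, 0.001, -1.0]]
ft_force: [0.0, -0.7, 0.3]
finger_gap: 0.124
finger_force: 58.8
```

Call:
{"name": "send_rows", "arguments": {"motion": [0,0,2,0,0,0,0,0,0,1.5,0,0,0,0,0,0,0,0,0,0,0,0,0,0,0,0,0,0]}}

```text
clock: 18.8
position: [0.4582, 0.3668, 0.076]
orientation: [[1.0, -0.0, 0.001], [-0.0, -1.0, 0.001], [0.001, -0.001, -1.0]]
ft_force: [-0.1, 0.2, -0.8]
finger_gap: 0.121
finger_force: 58.8
```

Call:
{"name": "send_rows", "arguments": {"motion": [0,0,1.5,0,0,0,0,0,0,0,0,0,0,0,0,0,0,0,0,0,0]}}

```text
clock: 19.05
position: [0.4581, 0.3669, 0.0742]
orientation: [[1.0, 0.0, 0.001], [0.0, -1.0, 0.0], [0.001, -0.0, -1.0]]
ft_force: [0.6, -0.2, 0.7]
finger_gap: 0.123
finger_force: 59.0
```

Call:
{"name": "send_rows", "arguments": {"motion": [0,0,0,0,0,0,0.2,0,0,0,0,0,0,0.3,0,0,0,0,0,0,0.5,0,0,0,0,0,0,0.7,0,0,0,0,0,0,1,0,0,0,0,0,0,1,0,0,0,0,0,0,1,0,0,0,0,0,0,1]}}

```text
clock: 19.72
position: [0.4579, 0.3666, 0.0738]
orientation: [[1.0, -0.0, -0.0], [-0.0, -1.0, -0.0], [-0.0, 0.0, -1.0]]
ft_force: [0.7, 0.5, -0.1]
finger_gap: 0.997
finger_force: 0.0
```

Call:
{"name": "send_rows", "arguments": {"motion": [0,0,-20,0,0,0,1,0,0,-35,0,0,0,1,0,0,-35,0,0,0,1,0,0,-35,0,0,0,1,0,0,-25,0,0,0,1,0,0,0,0,0,0,1,0,0,0,0,0,0,1]}}

```text
clock: 20.3
position: [0.4586, 0.3672, 0.2257]
orientation: [[1.0, -0.0, 0.004], [-0.0, -1.0, 0.002], [0.004, -0.002, -1.0]]
ft_force: [-0.5, 0.7, -0.8]
finger_gap: 0.997
finger_force: 0.0
```

Call:
{"name": "send_rows", "arguments": {"motion": [-30,0,0,0,0,0,1,-30,0,0,0,0,0,1,-30,0,0,0,0,0,1,-30,0,0,0,0,0,1,0,0,0,0,0,0,1,0,0,0,0,0,0,1,0,0,0,0,0,0,1]}}

```text
clock: 20.88
position: [0.338, 0.3665, 0.2229]
orientation: [[1.0, 0.0, -0.0], [0.0, -1.0, -0.001], [-0.0, 0.001, -1.0]]
ft_force: [-0.4, 0.7, -0.2]
finger_gap: 1.003
finger_force: 0.0
```

```bash
python3 - <<'E'
from h import *
s=readout.read_state();print(s["position"],abs(s["qd"]).max(),s["ft_force"],s["clock"])
c=grab("side");w=pts(c);save("end.png",c["img"])
for a,b in((.06,.08),(.1,.12)): print("sty",a,cyl(w,.006,.4587,.3677,a,b,.008))
q=w.reshape(-1,3);q=q[np.hypot(q[:,0]-.4587,q[:,1]-.3677)<.01];print("sty top",q[q[:,2]<.16][:,2].max())
print("roll",cyl(w,.032,.64,.109,.04,.08,.006))
t=pts(grab("top")).reshape(-1,3);r=np.hypot(t[:,0]-.638,t[:,1]-.106);q=t[(r<.029)&(r>.016)&(t[:,2]>.06)&(t[:,2]<.12)];print("roll top z",len(q),np.median(q[:,2]))
E
```

```text
[0.33802351 0.366549   0.22294573] 0.02356122391941023 [-0.37924877  0.66195143 -0.23433385] 20.8833
sty 0.06 (51, array([0.4589, 0.369 ]), 0.0003)
sty 0.1 (57, array([0.4588, 0.369 ]), 0.0003)
sty top 0.13598646796625447
roll (421, array([0.6403, 0.1084]), 0.0007)
roll top z 256 0.08835332978495913
```

View pics/end.png

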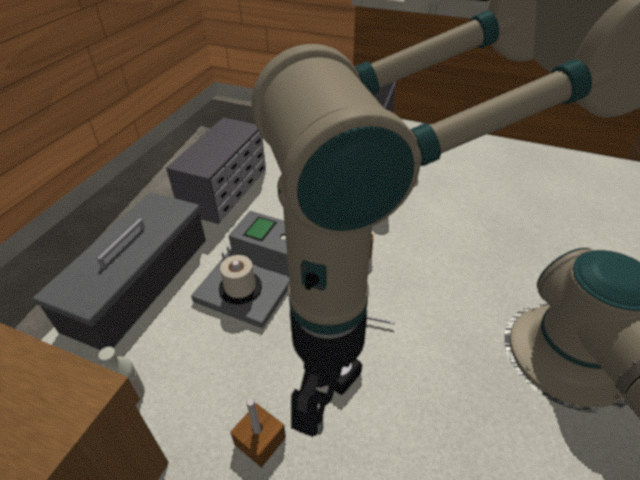

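The final view shows the roll seated on the spindle at (238,275), the stylus upright in its stand at (255,420), and the gripper clear of everything. Handing in.

```bash
python3 -c "
from cell import robot
print(robot.job_done())"
```

```text
the job is handed in; nothing more can be done
None
```

I handed the job in at about 21 s: the full roll is seated on the spindle, the zero button was pushed to its stop with the stylus tip, and the stylus is upright in its stand; the hand-in returned no verdict.

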